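Lock the last quarter-turn stud of a kitchen water filter cover

TASK

The filter cartridge has been changed and one slotted stud on the filter unit's cover still stands up out of its collar. Take the flat-bladed key from its wooden stand, press the stud down with the key and turn it about a quarter turn clockwise until it drops into its catch and stays down, without forcing it. Then put the key back upright in its stand, and leave the mug, jar and old cartridge where they are.

Things in the scene. Friction and masses are not known exactly. Their poses are not given: they have to be found in the camera images.
- stud_slot (a point): middle of the top face of the open stud's round brass head, 30 mm across, on its turning axis. z up, x along the slot, which is 5 mm wide, 6 mm deep, runs right across the head and moves with it. This stud stands 4 mm above its collar, its slot across the line of the collar's two dark rim marks; the two locked studs are flush, slots in line with the marks.
- stud_head: the same stud head (origin on the turning axis, 18 mm under its top face; axes as stud_slot)
- fastener: the whole open fastener: a steel collar (48 mm outside, 36 mm inside, 14 mm tall) and the stud in it; origin on the stud's axis at the foot of the collar, on the cover (60 mm above the counter), z up, x along the slot of the still open stud. It is light to work: 15 N down and 0.12 N m are always enough; twice that harms it
- stud_press (a joint): how far the stud is pressed down, m: 0 standing up, 0.0115 hard bottom. A spring pushes it up with 3 N at the top and 10 N at the bottom. It turns only when about 8 mm down or more; from there to the catch, a ledge keeps it about 8 mm down even when let go. At the catch it springs up to about 4 mm down, flush with the collar, unless held down, and is then locked against turning
- stud_turn (a joint): turn of the stud from its open position, rad, growing clockwise seen from above; play of 0.07 there. The catch is not in the same place on every fastener: its middle lies between 1.00 and 1.68 rad and cannot be seen; the stud drops in within 0.06 rad either side of it. Held down hard it slides past the catch, to a stop about 0.7 rad beyond. Turning takes 0.03 to 0.1 N m
- key_grip (a point): centre of the key's black handle, a paddle 38 mm wide along x, 12 mm thick along y, 46 mm tall, with z up the key. Below it a steel flange 28 mm across, a round shank 10 mm across and at the foot the flat blade, 22 mm wide along x, 3 mm thick along y, 8 mm long; the blade's tip is 68 mm under this point, the underside of the flange 28 mm under it. Key 110 g, loose, standing blade down in its stand
- stand_mouth (a point): centre of the top face of the wooden stand, a fixed block 75 x 60 mm and 45 mm tall, with a pocket 27 mm along x and 15 mm along y, 42 mm deep. z up. The key hangs in it on its flange, blade along the stand's x, its key_grip 28 mm above this point
- filter_unit: low white box 200 x 280 mm, 60 mm tall, with an aluminium cover on which the three studs sit; fixed; origin under its centre
- mug: white mug 80 mm across, 90 mm tall, leave it alone; origin under its centre
- jar: small jar 52 mm across, 95 mm tall, leave it alone; origin under its centre
- cartridge: used paper-coloured filter cartridge 54 mm across, 107 mm tall, leave it alone; origin under its centre
Not all that is in view belongs to the job. What is shaped like the part that bears stand_mouth but purple is not meant. Of the things that look like the part that bears key_grip, the larger one is meant.

How it is judged:
By the outcome, as a careful person would: the job done as asked, in the order asked, and still so for the second after the job is handed in, with the robot touching nothing.
It also fails if it takes over 72 s, if anything falls off the work surface, if the arm or the gripper's body presses on something with over 40 N, if the wrist force passes 120 N, or if a joint passes its speed limit or range.

ROBOT

A 6-joint arm with a two-finger parallel gripper is mounted at the origin on the work surface. World frame = base frame: x ahead of the robot, y to its left, z up, the work surface at z = 0. Lengths are in m, angles in degrees, forces in N, time in s.
With the tool pointing down it reaches from about 0.35 to 0.875 m from the base axis. Payload 4.2 kg.
Tool frame: the origin (TCP) lies on the front face of the gripper's body, between the roots of the fingers; the fingertips stand finger_overhang ahead of it and the grasp point (between the pads) lies 51 mm ahead of it (finger_overhang is the distance from the TCP to the fingertips, in m); z points along the fingers, y is the line along which they close (so a half turn about z gives the same grasp; the last joint's range is limited). The gripper opens to 87 mm and grips with 3 to 60 N. Pads are 19 mm wide; open, the fingers measure 117 mm over their backs; the gripper's body (75 mm by 190 mm) begins 51 mm behind the grasp point.
Start: joints at [90.791, 22.042, 0.453, 0, -68.411, -14.817], TCP at [0.151, 0.606, 0.292] pointing down, gripper open.
Joint ranges: [-179.83, 179.83], [-69.29, 118.12], [-61.27, 80.66], [-181.25, 117.63], [-171.15, -9.14], [-177.46, 177.46]. Speed limits (degrees/s): [159.86, 159.86, 180, 180, 180, 180].

INTERFACE

Orientations are given as a 3x3 rotation matrix whose columns are the frame's x, y, z axes.
In Python, from station import sense, capture, camera_model, finish_job, finger_overhang gives the robot as it stands. The module is installed in compiled form; this text tells all that it offers.
- The arm moves only by the tool jog_arm, never from a script. Its argument "rows" is a list that holds one entry, the list of rows, each a list of 4 numbers: the shift along the tool's x, y, z in m, then the turn about the tool's z in rad. A call has 1 to 20 rows; each row shifts and turns the commanded pose from where the row before left it, along the tool's axes as they then stand; what a row does not reach is not made up. A row lasts 1/8 s, in which the tool goes at most 62.5 mm and 10.7 degrees, less where a joint would pass 70% of its speed; a pose out of reach is approached as far as the arm can. A call is refused whole if a number of a shift passes 0.0625 or a number of a turn 0.188, either way. A call with a gripper value outside its range is refused whole. "claw" is the opening, from 0 (shut) to 1 (fully open), set as the call begins (left out, the last holds). The fingers move at their own pace and stop on an object; the grip force is fixed at half the most. Time passes only in rows, so rows that do not move let the fingers close. It gives the time, the measured TCP pose, the force, the opening and the grip force at its end, in the units of the state.
- sense(): the state, without advancing time (a new reading comes with each control period).
- capture(name): name is "scene" or "top"; returns the picture (384x512x3 uint8, red, green, blue); there is no depth.
- camera_model(name): a dict with "fovy" (degrees; the focal length in pixels is half the picture's height over the tangent of half this angle, whatever the lens; pixels are square), "cx", "cy" (the principal point, pixels), "k1" (the pictures are not rectified: a ray, as slopes to the right and down, at radius r is drawn at 1 + k1 r^2 times it, then the intrinsics apply), "eye" and "rotation" of the camera in the world. Camera axes: x right, y down, z forward; pixel columns grow to the right and rows downward; lengths in m; the calibration is good to about 2 mm. A picture is of the moment at which its call begins. camera_model takes no time and is no camera call.
- finish_job(): hands the job in; it is judged then, once.
The state is a dict: "time_s": time; "joints": joint angles; "joint_velocities": joint speeds; "effort": joint torques, N m; "tcp_pos": TCP position; "ee_rot": TCP orientation; "wrist_force": force on the tool from outside, world axes, zero at the start; "moment": the same for the moment, N m; "gripper_width": opening from 0.0 (shut) to 1.0 (fully open); "gripper_force": force on a finger pad.
Only numpy, scipy, OpenCV 4.12 (cv2) and the standard library are available. Lean on these libraries where they do the work, as an engineer would, in place of code of your own. Each camera call takes 0.05 s, during which the arm holds its last target. There are 200 camera calls.

## Working session

There is one attempt and no reset: what is moved stays moved. The work goes in short steps, Python scripts to look and compute and a tool call to move; the robot and the scene stay as the last step left them, time stands still between calls to the robot, and variables do not carry over. Pictures are saved under pics/ and viewed, at most 10 in all, crops included, and the job is handed in when it is done.

Besides the shell and the picture viewer there is one more tool, called after "Request:" as a command line: name --argument value ..., lists and objects as JSON in quotes. jog_arm: Moves the arm, as the interface text tells. Its arguments: {"type":"object","properties":{"rows":{"type":"array"},"claw":{"type":"number"}},"required":["rows"]}

```bash
mkdir -p pics
python3 - <<'E'
from station import *
import cv2
print(finger_overhang, sense())
for n in("scene","top"):
    m=camera_model(n);print(n,m)
    cv2.imwrite(f"pics/{n}0.png",cv2.resize(capture(n)[:,:,::-1],(800,600),interpolation=cv2.INTER_CUBIC))
E
```

```text
0.0697 {'time_s': 0.0, 'joints': array([ 9.07913757e+01,  2.20905108e+01,  3.80757889e-01, -3.01571898e-02,
       -6.84108258e+01, -1.48181481e+01]), 'joint_velocities': array([-0.12846938, -0.01664151, -0.08626588,  0.06616543, -0.02441621,
       -0.03612264]), 'effort': array([-6.31109397e-04, -3.90661168e+01,  1.87400687e+01,  4.21973169e+00,
        1.09671257e-02, -1.99555925e-04]), 'tcp_pos': array([0.15132946, 0.60594251, 0.29116573]), 'ee_rot': array([[ 9.70135510e-01, -2.42563146e-01, -4.60304622e-04],
       [-2.42563574e-01, -9.70133216e-01, -2.11100537e-03],
       [ 6.54953011e-05,  2.15961440e-03, -9.99997666e-01]]), 'wrist_force': array([-0.49296   , -1.04815146,  0.97709325]), 'moment': array([ 0.04492154,  0.05178595, -0.0509097 ]), 'gripper_force': 0.0, 'gripper_width': 1.0020211597418875}
scene {'fovy': 44.825912448322846, 'cx': 248.69721032270212, 'cy': 186.57800357161526, 'k1': -0.11813017965156815, 'eye': array([1.31610902, 0.23953693, 0.65353417]), 'rotation': array([[-0.19029147,  0.57880111, -0.7929555 ],
       [ 0.98171425,  0.10797056, -0.1567785 ],
       [-0.00512772, -0.80828932, -0.58876318]])}
top {'fovy': 57.38166769578886, 'cx': 258.12465199376214, 'cy': 195.39901782335295, 'k1': -0.0469406095979602, 'eye': array([0.33480933, 0.074423  , 0.95437583]), 'rotation': array([[-0.11248297, -0.97200799,  0.20627179],
       [-0.99364878,  0.11068196, -0.02028787],
       [-0.00311059, -0.20724375, -0.97828439]])}
```

View pics/top0.png

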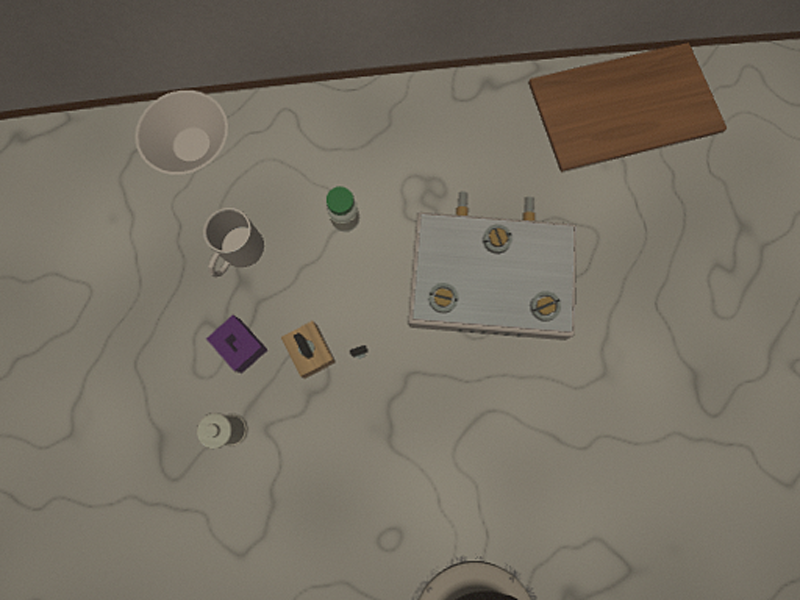

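View pics/scene0.png

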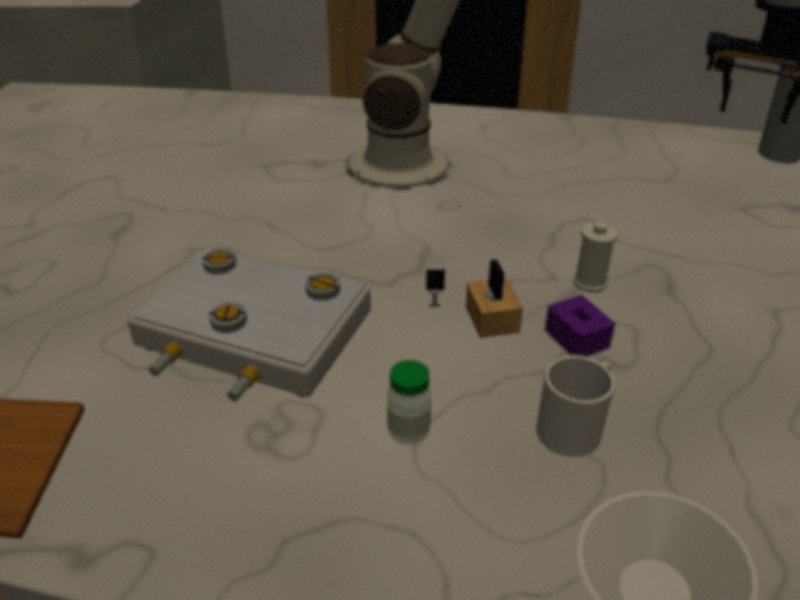

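The top view (800x600 scale) shows the key in its wooden stand at about (306,347). The purple decoy is at (237,343) and the small decoy key at (359,351). The three studs are at (497,238), (443,298) and (545,305). Next I zoom in to tell which one is open.

```bash
cat > h.py <<'E'
from station import *
import numpy as np, cv2
def ray(n,u,v):
    m=camera_model(n);f=192/np.tan(np.radians(m["fovy"]/2))
    K=np.array([[f,0,m["cx"]],[0,f,m["cy"]],[0,0,1]])
    p=cv2.undistortPoints(np.array([[[u,v]]],float),K,np.array([m["k1"],0,0,0,0]))[0,0]
    return m["eye"],m["rotation"]@np.array([*p,1])
def cast(n,u,v,z):
    e,d=ray(n,u,v);return e+d*(z-e[2])/d[2]
def tri(a,b):
    A=np.zeros((3,3));B=np.zeros(3)
    for e,d in(a,b):
        d=d/np.linalg.norm(d);P=np.eye(3)-np.outer(d,d);A+=P;B+=P@e
    x=np.linalg.solve(A,B)
    return x,[np.linalg.norm(np.cross(d/np.linalg.norm(d),x-e)) for e,d in(a,b)]
def proj(n,X):
    m=camera_model(n);f=192/np.tan(np.radians(m["fovy"]/2))
    p=m["rotation"].T@(np.asarray(X)-m["eye"]);s=p[:2]/p[2];s=s*(1+m["k1"]*(s@s))
    return s*f+[m["cx"],m["cy"]]
def avg(n,k=6): return np.mean([capture(n).astype(float) for _ in range(k)],0).astype(np.uint8)
E
python3 - <<'E'
from h import *
t=avg("top");s=avg("scene");np.savez("im.npz",t=t,s=s)
c1=cv2.resize(t[140:215,255:375],(800,500),interpolation=cv2.INTER_CUBIC)
cv2.imwrite("pics/studs.png",c1[:,:,::-1])
a=cv2.resize(t[195:250,170:250],(400,275),interpolation=cv2.INTER_CUBIC)
b=cv2.resize(s[160:220,260:340],(400,300),interpolation=cv2.INTER_CUBIC)
c=cv2.resize(s[155:215,120:240],(800,300*4//3),interpolation=cv2.INTER_CUBIC)[:300]
o=np.zeros((600,800,3),np.uint8);o[:275,:400]=a;o[:300,400:]=b;o[300:]=c
cv2.imwrite("pics/mix.png",np.clip(o[:,:,::-1]*1.6,0,255))
E
```

```text
[ WARN:0@3.663] global loadsave.cpp:1063 imwrite_ Unsupported depth image for selected encoder is fallbacked to CV_8U.
```

View pics/studs.png

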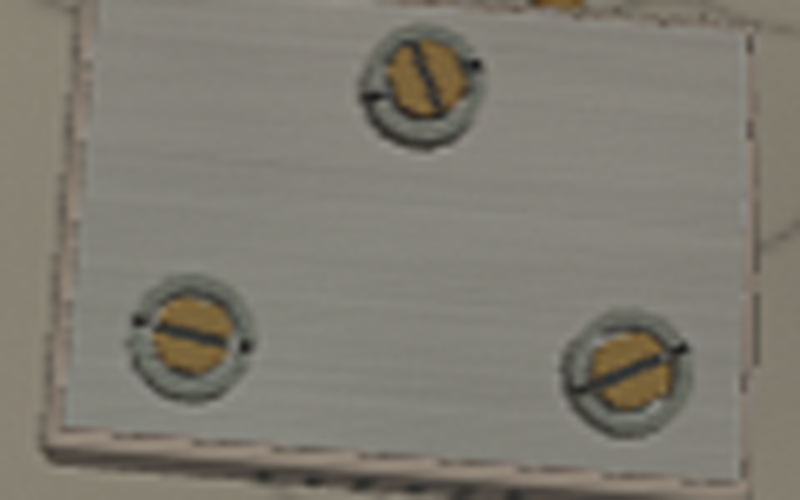

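View pics/mix.png

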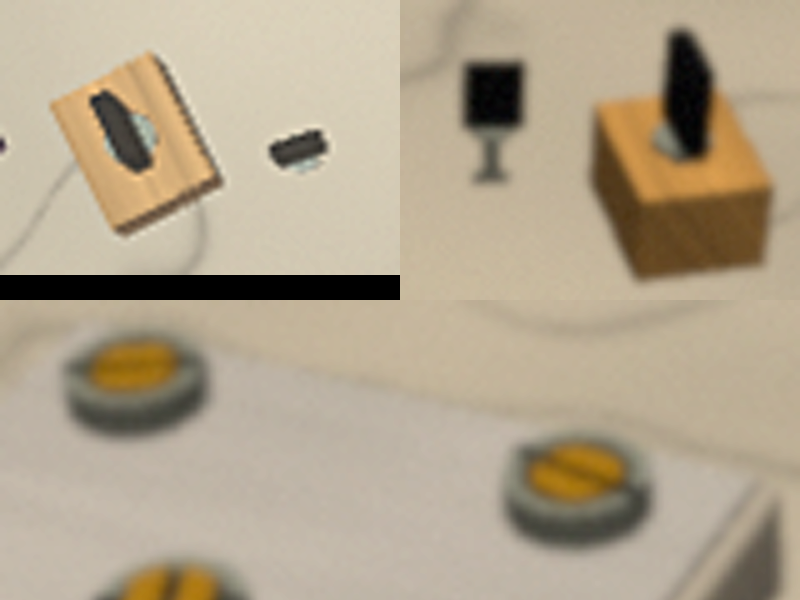

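The open stud is the far one, at crop (427,78). Its slot is perpendicular to the two rim marks at (373,97) and (476,64). The key stands in the wooden stand, with its paddle tilted along the stand's long side. Now I measure both.

Run:
```python
from h import *
d=np.load("im.npz");t,s=d["t"],d["s"]
def brass(im,box,hmax=26):
    x0,y0,x1,y1=box;h=cv2.cvtColor(im,cv2.COLOR_RGB2HSV)[y0:y1,x0:x1]
    m=((h[...,1]>100)&(h[...,0]>8)&(h[...,0]<hmax)).astype(np.uint8);return m
def hull(m,box):
    p=np.argwhere(m)[:,::-1].astype(np.float32);h=cv2.convexHull(p);M=cv2.moments(h)
    return np.array([M["m10"]/M["m00"],M["m01"]/M["m00"]])+box[:2],len(p),cv2.boundingRect(h)
# open stud
bt=(310,143,326,161);mt=brass(t,bt);ct=hull(mt,bt)
bs=(135,190,160,215);ms=brass(s,bs);cs=hull(ms,bs)
print("top",ct,cast("top",*ct[0],.078));print("scene",cs,cast("scene",*cs[0],.078))
print("tri",tri(ray("top",*ct[0]),ray("scene",*cs[0])))
P=lambda x,y:cast("top",255+x/6.667,140+y/6.667,.078)
def ang(a,b): v=(b-a)[:2];return np.degrees(np.arctan2(v[1],v[0])),np.linalg.norm(v)
print("slot",ang(P(412,42),P(440,113)),"marks",ang(P(373,97),P(476,64)))
# dark slot PCA inside head, upscaled
g=cv2.cvtColor(t,cv2.COLOR_RGB2GRAY);g=cv2.resize(g,None,fx=8,fy=8,interpolation=cv2.INTER_CUBIC)
yy,xx=np.mgrid[:g.shape[0],:g.shape[1]];x=(xx+.5)/8-.5;y=(yy+.5)/8-.5
r=np.hypot(x-ct[0][0],y-ct[0][1]);w=(r<4.8)
w&=g<np.percentile(g[w],22)
q=np.c_[x[w],y[w]];l=cv2.fitLine(q.astype(np.float32),cv2.DIST_HUBER,0,.01,.01).ravel()
a=l[2:]-5*l[:2];b=l[2:]+5*l[:2];print("slotPCA",l[2:],ang(cast("top",*a,.077),cast("top",*b,.077)))
# stand
for n,im,box in(("top",t,(175,198,220,246)),("scene",s,(294,165,338,218))):
    x0,y0,x1,y1=box;h=cv2.cvtColor(im,cv2.COLOR_RGB2HSV)[y0:y1,x0:x1]
    m=((h[...,1]>95)&(h[...,0]>8)&(h[...,0]<26)).astype(np.uint8)
    top=m*(h[...,2]>(np.percentile(h[...,2][m>0],55)*.85)) if 1 else m
    c=max(cv2.findContours(top.astype(np.uint8),0,2)[0],key=cv2.contourArea);hl=cv2.convexHull(c)
    ap=cv2.approxPolyDP(hl,2.5,True).reshape(-1,2)+[x0,y0]
    R=[cast(n,*p,.045) for p in ap];R=np.array(R)
    print(n,"stand",ap.tolist(),R[:,:2].round(4).tolist(),[ [round(float(k),3) for k in ang(R[i],R[(i+1)%len(R)])] for i in range(len(R))],cv2.minAreaRect((R[:,:2]*1000).astype(np.float32)))
# handle top dark
    dk=(h[...,2]<(45 if n=="top" else 32)).astype(np.uint8);nn,lab,st,ce=cv2.connectedComponentsWithStats(dk)
    print(n,"dark",[(st[i].tolist(),(ce[i]+[x0,y0]).tolist()) for i in range(1,nn) if st[i,4]>8])
```

```text
top (array([318.47378277, 151.29213483]), 84, (3, 3, 12, 12)) [ 0.6193697  -0.11463556  0.078     ]
scene (array([145.04761905, 199.52529762]), 129, (3, 5, 15, 10)) [ 0.6237153  -0.11287674  0.078     ]
tri (array([ 0.62021083, -0.11496892,  0.07510995]), [np.float64(0.0002931338700987723), np.float64(0.0002931338700986956)])
slot (np.float64(-167.7750779623131), np.float64(0.031043335099922492)) marks (np.float64(-78.04966336927929), np.float64(0.04340783465296979))
slotPCA [318.58435 151.22173] (np.float64(-167.87796323945702), np.float64(0.027166366697085116))
top stand [[200, 206], [212, 229], [192, 240], [180, 216]] [[0.5155, 0.2111], [0.4514, 0.1848], [0.4287, 0.2389], [0.4948, 0.2656]] [[-157.717, 0.069], [112.762, 0.059], [21.999, 0.071], [-69.215, 0.058]] ((472.7252197265625, 225.0521240234375), (71.33492279052734, 58.589637756347656), 21.998746871948242)
top dark [([13, 16, 12, 15, 69], [193.52173913043478, 220.56521739130434])]
scene stand [[299, 181], [323, 178], [333, 194], [331, 212], [308, 200]] [[0.4547, 0.1851], [0.4328, 0.2378], [0.4898, 0.2632], [0.553, 0.262], [0.5211, 0.2114]] [[112.542, 0.057], [23.977, 0.062], [-1.075, 0.063], [-122.231, 0.06], [-158.415, 0.071]] ((499.2340087890625, 234.70620727539062), (120.31761932373047, 59.85585403442383), 22.54189682006836)
scene dark [([20, 2, 8, 24, 147], [317.17687074829934, 178.68027210884352])]
```

Run:
```python
from h import *
d=np.load("im.npz")
for n,im,box,th in(("top",d["t"],(182,208,206,234),60),("scene",d["s"],(308,164,328,195),40)):
    x0,y0,x1,y1=box;k=10
    g=cv2.resize(im[y0:y1,x0:x1].max(2),None,fx=k,fy=k,interpolation=cv2.INTER_CUBIC)
    for q in (th,th+15):
        c=max(cv2.findContours((g<q).astype(np.uint8),0,2)[0],key=cv2.contourArea)
        ap=cv2.approxPolyDP(cv2.convexHull(c),8,True).reshape(-1,2);ap=(ap+.5)/k-.5+[x0,y0]
        print(n,q,g.min(),[(p.round(1).tolist(),cast(n,*p,.096)[:2].round(4).tolist(),cast(n,*p,.05)[:2].round(4).tolist()) for p in ap])
```

```text
top 60 18 [([188.2, 214.0], [0.4887, 0.2343], [0.497, 0.2429]), ([190.8, 213.0], [0.4905, 0.2277], [0.4988, 0.2359]), ([194.8, 216.4], [0.4806, 0.2185], [0.4884, 0.2262]), ([199.6, 226.4], [0.4545, 0.2086], [0.4609, 0.2158]), ([199.0, 227.8], [0.4512, 0.2101], [0.4574, 0.2174]), ([196.8, 228.8], [0.4496, 0.2157], [0.4557, 0.2232]), ([193.0, 225.8], [0.458, 0.2247], [0.4647, 0.2327]), ([187.8, 215.4], [0.485, 0.2353], [0.4931, 0.244])]
top 75 18 [([188.0, 213.8], [0.489, 0.2345], [0.4972, 0.2431]), ([191.0, 212.8], [0.4907, 0.2272], [0.499, 0.2354]), ([195.0, 216.4], [0.4808, 0.218], [0.4886, 0.2257]), ([199.0, 224.4], [0.4598, 0.2094], [0.4665, 0.2166]), ([199.6, 227.8], [0.4513, 0.2088], [0.4575, 0.2161]), ([196.8, 229.0], [0.4491, 0.2157], [0.4552, 0.2233]), ([193.4, 226.6], [0.4557, 0.2238], [0.4622, 0.2319]), ([187.6, 215.4], [0.4853, 0.2358], [0.4934, 0.2445])]
scene 40 1 [([315.4, 166.4], [0.466, 0.2191], [0.3959, 0.2174]), ([317.6, 167.6], [0.4694, 0.2241], [0.3996, 0.2228]), ([321.4, 174.4], [0.4943, 0.2337], [0.4265, 0.2332]), ([320.6, 188.2], [0.5442, 0.2354], [0.4805, 0.235]), ([318.6, 190.8], [0.5534, 0.2322], [0.4905, 0.2316]), ([316.4, 190.4], [0.5532, 0.2275], [0.4903, 0.2265]), ([313.0, 182.2], [0.5257, 0.2185], [0.4605, 0.2167]), ([313.8, 168.0], [0.4729, 0.2162], [0.4033, 0.2143])]
scene 55 1 [([315.2, 166.0], [0.4645, 0.2186], [0.3943, 0.2168]), ([317.8, 167.0], [0.4674, 0.2244], [0.3974, 0.2232]), ([321.8, 174.4], [0.4942, 0.2346], [0.4264, 0.2341]), ([320.8, 189.0], [0.5464, 0.2361], [0.4829, 0.2358]), ([318.8, 191.0], [0.5543, 0.2326], [0.4915, 0.2321]), ([315.4, 190.6], [0.5543, 0.2256], [0.4914, 0.2244]), ([312.6, 182.0], [0.5255, 0.2176], [0.4602, 0.2158]), ([313.4, 167.8], [0.4723, 0.2153], [0.4027, 0.2133])]
```

Request:
jog_arm --rows '[[[0,0,0,-0.158],[0,0,0,-0.158],[0,0,0,-0.158],[0,0,0,-0.158],[0.0129,0.0395,0,0],[0.0129,0.0395,0,0],[0.0129,0.0395,0,0],[0.0129,0.0395,0,0],[0.0129,0.0395,0,0],[0.0129,0.0395,0,0],[0.0129,0.0395,0,0],[0.0129,0.0395,0,0],[0.0129,0.0395,0,0],[0.0129,0.0395,0,0],[0.0129,0.0395,0,0],[0.0129,0.0395,0,0],[0,0,0.03,0],[0,0,0.03,0],[0,0,0,0],[0,0,0,0]]]' --claw 0.5

```text
time_s: 3.2
tcp_pos: [0.4744, 0.2264, 0.2335]
ee_rot: [[0.926, 0.378, 0.002], [0.378, -0.926, 0.001], [0.002, -0.0, -1.0]]
wrist_force: [-0.2, -0.5, 0.4]
gripper_width: 0.499
gripper_force: 0.0
```

Request:
jog_arm --rows '[[[-0.001,0.001,0.03,0],[0,0,0.03,0],[0,0,0.025,0],[0,0,0.0225,0],[0,0,0,0],[0,0,0,0]]]'

```text
time_s: 3.95
tcp_pos: [0.4741, 0.2255, 0.1264]
ee_rot: [[0.926, 0.378, 0.003], [0.378, -0.926, 0.002], [0.003, -0.001, -1.0]]
wrist_force: [0.6, -0.9, 0.4]
gripper_width: 0.5
gripper_force: 0.0
```

Run:
```python
from h import *
print(sense()["tcp_pos"])
t=avg("top",3);s=avg("scene",3)
o=np.hstack([cv2.resize(t[190:250,160:240],(400,300),interpolation=3),cv2.resize(s[135:225,260:380],(400,300),interpolation=3)])
cv2.imwrite("pics/g.png",np.clip(o[:,:,::-1]*1.6,0,255).astype(np.uint8))
```

```text
[0.47413421 0.22548036 0.12639844]
```

View pics/g.png

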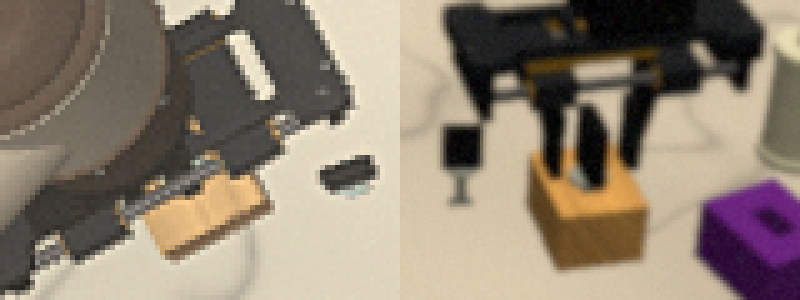

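In the scene crop the handle at (593,145) stands between the fingers at (552,130) and (635,125), well centred. Closing now.

Request:
jog_arm --rows '[[[0,0,0,0],[0,0,0,0],[0,0,0,0],[0,0,0,0],[0,0,0,0],[0,0,0,0]]]' --claw 0

```text
time_s: 5.0
tcp_pos: [0.4732, 0.2246, 0.1247]
ee_rot: [[0.926, 0.378, -0.0], [0.378, -0.926, -0.0], [-0.0, -0.0, -1.0]]
wrist_force: [0.3, 0.2, -1.0]
gripper_width: 0.136
gripper_force: 30.0
```

Request:
jog_arm --rows '[[[0,0,-0.02,0],[0,0,-0.025,0],[0,0,-0.025,0],[0,0,-0.025,0],[0,0,-0.025,0],[0,0,0,0.088],[0,0,0,0.088],[0.0061,0.0301,0,0],[0.0061,0.0301,0,0],[0.0061,0.0301,0,0],[0.0061,0.0301,0,0],[0.0061,0.0301,0,0],[0.0061,0.0301,0,0],[0.0061,0.0301,0,0],[0.0061,0.0301,0,0],[0.0061,0.0301,0,0],[0.0061,0.0301,0,0],[0.0061,0.0301,0,0],[0.0061,0.0301,0,0],[0,0,0,0]]]'

```text
time_s: 7.5
tcp_pos: [0.6205, -0.1149, 0.2436]
ee_rot: [[0.978, 0.207, -0.002], [0.207, -0.978, 0.0], [-0.002, -0.0, -1.0]]
wrist_force: [-0.7, -0.1, -1.7]
gripper_width: 0.129
gripper_force: 30.0
```

Request:
jog_arm --rows '[[[0,0,0.02,0],[0,0,0.015,0],[0,0,0,0],[0,0,0,0]]]'

```text
time_s: 8.0
tcp_pos: [0.6208, -0.1129, 0.2103]
ee_rot: [[0.978, 0.21, 0.001], [0.21, -0.978, -0.0], [0.001, 0.0, -1.0]]
wrist_force: [0.6, -0.7, -0.9]
gripper_width: 0.137
gripper_force: 30.0
```

Run:
```python
from h import *
x=sense();print(x["tcp_pos"],x["wrist_force"],x["moment"],x["gripper_width"])
t=avg("top",3);s=avg("scene",6);np.savez("im2.npz",t=t,s=s)
o=np.hstack([cv2.resize(t[130:205,270:370],(400,300),interpolation=3),cv2.resize(s[150:225,90:190],(400,300),interpolation=3)])
o=np.vstack([o,np.hstack([cv2.resize(s[175:220,115:175],(400,300),interpolation=3)]*2)])
cv2.imwrite("pics/s1.png",np.clip(o[:,:,::-1]*1.6,0,255).astype(np.uint8))
print(proj("scene",[.6205,-.114,.078]))
```

```text
[ 0.62082064 -0.11292753  0.21026316] [ 0.58626328 -0.65275752 -0.85915434] [-0.01015033  0.01904149 -0.03882001] 0.13683123739378136
[145.1040256  198.51847787]
```

View pics/s1.png

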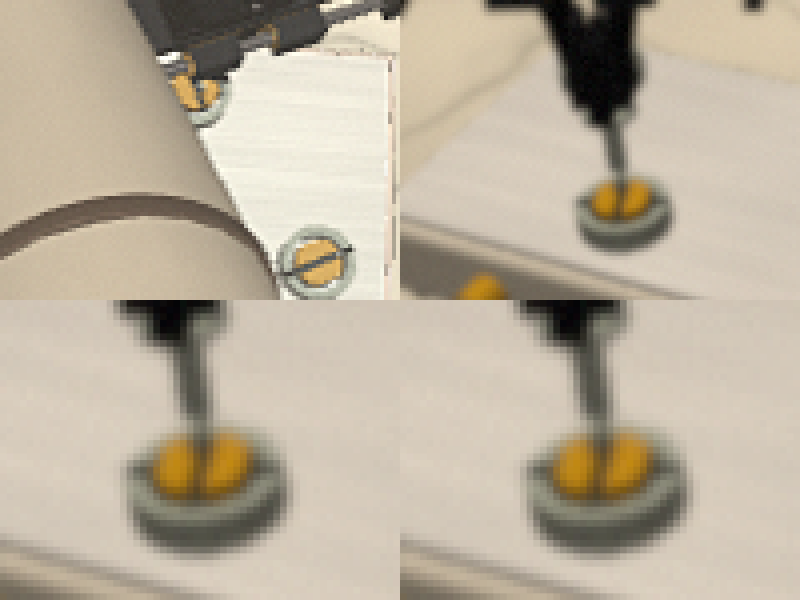

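The blade hangs just above the stud and seems lined up with the slot, at about (203,440) in the lower crop. I check the axis and slot against the projection.

Run:
```python
from h import *
d=np.load("im2.npz");s=d["s"].astype(float);g=s.mean(2)
for r in range(177,206):
    row=s[r,132:158];print(r,g[r,136:154].astype(int).tolist(), 'sat',(row[:,0]-row[:,2]).astype(int)[4:22].tolist() if r>192 else '')
for z in(.14,.12,.11,.1,.095,.09,.08,.078): print(z,proj("scene",[.6204,-.1136,z]).round(2))
for dx in(-.001,.001): print(proj("scene",[.6204-dx*.2096,-.1136+dx*.9778,.09]).round(2))
```

```text
177 [50, 31, 11, 7, 3, 5, 9, 28, 45, 56, 57, 61, 78, 101, 117, 123, 124, 125] sat 
178 [67, 42, 15, 4, 5, 6, 16, 41, 66, 76, 74, 74, 85, 105, 119, 123, 123, 123] sat 
179 [75, 47, 17, 6, 7, 6, 23, 49, 74, 79, 79, 82, 97, 112, 121, 122, 124, 123] sat 
180 [81, 53, 32, 18, 15, 13, 26, 47, 66, 76, 82, 97, 110, 119, 122, 123, 122, 123] sat 
181 [98, 80, 62, 51, 40, 30, 32, 45, 60, 78, 96, 111, 121, 122, 124, 123, 123, 123] sat 
182 [115, 107, 97, 87, 69, 50, 41, 46, 59, 84, 106, 119, 122, 122, 124, 125, 123, 123] sat 
183 [123, 120, 116, 108, 89, 63, 50, 48, 57, 84, 111, 121, 124, 123, 123, 124, 123, 124] sat 
184 [126, 126, 124, 119, 101, 71, 52, 50, 56, 82, 109, 122, 123, 125, 123, 123, 123, 123] sat 
185 [127, 127, 126, 123, 107, 77, 53, 47, 54, 77, 105, 120, 124, 125, 124, 124, 123, 123] sat 
186 [128, 127, 127, 125, 112, 84, 58, 48, 51, 71, 100, 118, 126, 125, 125, 126, 125, 126] sat 
187 [127, 127, 126, 125, 115, 88, 60, 49, 51, 69, 96, 117, 126, 126, 126, 126, 127, 126] sat 
188 [126, 127, 126, 125, 115, 91, 61, 49, 51, 64, 92, 117, 125, 127, 127, 127, 126, 126] sat 
189 [126, 125
[... 1923 characters left out ...]
3, 56, 80, 95, 85, 74, 60, 34, 16, 10]
203 [85, 74, 56, 52, 53, 54, 53, 47, 41, 48, 53, 51, 48, 49, 51, 59, 73, 82] sat [12, 14, 27, 50, 71, 76, 67, 48, 35, 48, 66, 68, 64, 49, 37, 22, 13, 11]
204 [89, 83, 70, 55, 52, 47, 47, 43, 41, 44, 47, 49, 55, 61, 67, 73, 80, 80] sat [12, 13, 15, 24, 37, 48, 41, 31, 23, 32, 42, 43, 34, 27, 20, 15, 11, 11]
205 [84, 86, 82, 73, 67, 62, 57, 54, 53, 56, 58, 65, 71, 76, 77, 78, 76, 68] sat [11, 13, 13, 14, 19, 22, 22, 17, 13, 17, 23, 24, 21, 17, 14, 13, 10, 9]
0.14 [141.05 173.5 ]
0.12 [142.45 181.78]
0.11 [143.14 185.84]
0.1 [143.82 189.86]
0.095 [144.16 191.84]
0.09 [144.5  193.82]
0.08 [145.17 197.73]
0.078 [145.3  198.51]
[144.01 193.83]
[144.99 193.81]
```

Run:
```python
from h import *
th=np.radians(12.1);u=np.array([np.cos(th),np.sin(th),0]);nrm=np.array([-np.sin(th),np.cos(th),0]);c=np.array([.6204,-.1136,.078])
I=np.load("im.npz");J=np.load("im2.npz")
for lab,n,im in(("scene0","scene",I["s"]),("top0","top",I["t"]),("scene2","scene",J["s"])):
    sat=im[...,0].astype(np.float32)-im[...,2]
    out=[]
    for a in np.arange(-9,13,3):
        o=np.arange(-6,6.01,.25)/1000
        P=np.array([proj(n,c+u*a/1000+nrm*k) for k in o],np.float32)
        v=cv2.remap(sat,P[:,0].copy(),P[:,1].copy(),cv2.INTER_CUBIC).ravel()
        w=np.clip(np.interp(o,[o[0],o[-1]],[v[:12].max(),v[-12:].max()])-v,0,None)
        w[w<w.max()*.5]=0;out.append((int(a),round(float((w*o).sum()/w.sum()*1000),2)))
    print(lab,out)
```

```text
scene0 [(-9, -0.48), (-6, -0.35), (-3, -0.37), (0, -0.39), (3, -0.51), (6, -0.52), (9, -0.49), (12, -0.71)]
top0 [(-9, -0.47), (-6, -1.05), (-3, -1.27), (0, -0.74), (3, -0.74), (6, -0.31), (9, -0.93), (12, -1.26)]
scene2 [(-9, -1.71), (-6, -1.42), (-3, -1.0), (0, -0.52), (3, -0.48), (6, -0.61), (9, -0.63), (12, -0.54)]
```

Request:
jog_arm --rows '[[[0,0.0005,0.005,0],[0,0,0.004,0],[0,0,0.003,0],[0,0,0.002,0],[0,0,0.002,0],[0,0,0,0]]]'

```text
time_s: 9.2
tcp_pos: [0.6206, -0.1138, 0.1936]
ee_rot: [[0.978, 0.21, -0.0], [0.21, -0.978, -0.0], [-0.0, 0.0, -1.0]]
wrist_force: [0.0, 0.1, -1.9]
gripper_width: 0.133
gripper_force: 30.0
```

```bash
cat > f.py <<'E'
from h import *
F=[];M=[];T=[]
for k in range(5):
    x=sense();F.append(x["wrist_force"]);M.append(x["moment"]);T.append(x["tcp_pos"]);capture("scene")
print(x["time_s"],np.mean(T,0).round(4),np.mean(F,0).round(2),np.mean(M,0).round(3),x["gripper_width"],x["joints"][5])
E
python3 f.py
```

```text
9.4 [ 0.6206 -0.1138  0.1937] [ 0.37 -1.08 -1.67] [-0.441 -0.132 -0.006] 0.13644792936807104 97.81393394746681
```

Request:
jog_arm --rows '[[[0,0,0,0],[0,0,0,0]]]'

```text
time_s: 9.7
tcp_pos: [0.6206, -0.1138, 0.1938]
ee_rot: [[0.978, 0.21, 0.0], [0.21, -0.978, -0.0], [0.0, 0.0, -1.0]]
wrist_force: [1.4, -1.7, -3.3]
gripper_width: 0.135
gripper_force: 30.0
```

```bash
python3 f.py; python3 -c "
from h import *
x=sense();print(x['joints'],x['moment'],x['wrist_force'])"
```

```text
9.9 [ 0.6206 -0.1138  0.1938] [ 0.44 -1.78 -2.74] [-0.608 -0.165 -0.012] 0.13506930571218007 97.81329422014745
[ 4.28355462e+00  2.72217414e+01 -6.21800756e+00  7.32677046e-03
 -5.65616907e+01  9.78112395e+01] [-0.59854944 -0.19039645  0.04394069] [ 1.29398839 -2.16553723 -2.781754  ]
```

Request:
jog_arm --rows '[[[0,0.0005,0,0],[0,0,0,0],[0,0,0,0]]]'

```text
time_s: 10.32
tcp_pos: [0.6207, -0.114, 0.1938]
ee_rot: [[0.978, 0.21, 0.0], [0.21, -0.978, 0.0], [0.0, -0.0, -1.0]]
wrist_force: [-0.5, -1.0, -0.8]
gripper_width: 0.133
gripper_force: 30.0
```

```bash
python3 f.py
```

```text
10.525 [ 0.6208 -0.1141  0.1938] [ 0.12 -0.18 -1.16] [-0.044 -0.036 -0.022] 0.1353251406000124 97.86215566287703
```

Request:
jog_arm --rows '[[[0,0.0002,0.002,0],[0,0,0.002,0],[0,0,0.002,0],[0,0,0.001,0],[0,0,0,0],[0,0,0,0]]]'

```text
time_s: 11.32
tcp_pos: [0.6209, -0.1144, 0.1871]
ee_rot: [[0.978, 0.21, 0.001], [0.21, -0.978, -0.0], [0.001, 0.0, -1.0]]
wrist_force: [-0.4, 1.2, 3.2]
gripper_width: 0.135
gripper_force: 30.0
```

```bash
python3 f.py
```

```text
11.525 [ 0.6209 -0.1144  0.187 ] [-0.7   0.93  3.6 ] [0.205 0.293 0.029] 0.1356999501769455 97.87704951625457
```

Request:
jog_arm --rows '[[[0,0,0.002,0],[0,0,0.002,0],[0,0,0.001,0],[0,0,0,0],[0,0,0,0]]]'

```text
time_s: 12.2
tcp_pos: [0.621, -0.1144, 0.1822]
ee_rot: [[0.978, 0.21, 0.001], [0.21, -0.978, -0.0], [0.001, 0.0, -1.0]]
wrist_force: [-1.6, 0.9, 5.4]
gripper_width: 0.135
gripper_force: 30.0
```

```bash
python3 f.py
```

```text
12.4 [ 0.6209 -0.1144  0.1822] [-1.55  1.15  5.7 ] [ 0.34   0.462 -0.019] 0.13236862573716576 97.87727307839415
```

Request:
jog_arm --rows '[[[0,0,0.001,0],[0,0,0.0005,0],[0,0,0,0],[0,0,0,0]]]'

```text
time_s: 12.95
tcp_pos: [0.6209, -0.1144, 0.1809]
ee_rot: [[0.978, 0.21, 0.001], [0.21, -0.978, -0.0], [0.001, 0.0, -1.0]]
wrist_force: [-0.5, 1.4, 6.4]
gripper_width: 0.138
gripper_force: 30.0
```

```bash
python3 f.py
```

```text
13.15 [ 0.6209 -0.1144  0.1809] [-1.5   1.42  6.49] [0.351 0.539 0.002] 0.1365107674634421 97.8788668977097
```

Request:
jog_arm --rows '[[[0,0,0.0007,0],[0,0,0,0.05],[0,0,0,0.05],[0,0,0,0.05],[0,0,0,0]]]'

```text
time_s: 13.82
tcp_pos: [0.6214, -0.1147, 0.1805]
ee_rot: [[0.998, 0.061, 0.002], [0.061, -0.998, -0.001], [0.002, 0.001, -1.0]]
wrist_force: [-0.7, 0.6, 6.9]
gripper_width: 0.134
gripper_force: 30.0
```

```bash
python3 f.py
```

```text
14.025 [ 0.6214 -0.1147  0.1805] [-1.2   0.46  7.1 ] [0.081 0.364 0.022] 0.13243360594688602 89.28672721701503
```

Request:
jog_arm --rows '[[[0,0,0,0.04],[0,0,0,0.04],[0,0,0,0]]]'

```text
time_s: 14.45
tcp_pos: [0.6214, -0.1148, 0.1806]
ee_rot: [[1.0, -0.018, 0.002], [-0.018, -1.0, -0.001], [0.002, 0.001, -1.0]]
wrist_force: [-1.2, -0.8, 6.9]
gripper_width: 0.137
gripper_force: 30.0
```

```bash
python3 f.py
```

```text
14.65 [ 0.6214 -0.1148  0.1806] [-0.83 -0.73  6.67] [-0.086  0.332  0.036] 0.14033995498919205 84.70247118357801
```

Request:
jog_arm --rows '[[[0,0,0,0.03],[0,0,0,0.03],[0,0,0,0.03],[0,0,0,0]]]'

```text
time_s: 15.2
tcp_pos: [0.6214, -0.115, 0.1806]
ee_rot: [[0.994, -0.108, 0.002], [-0.108, -0.994, -0.001], [0.002, 0.001, -1.0]]
wrist_force: [-0.5, -0.5, 6.2]
gripper_width: 0.139
gripper_force: 30.0
```

```bash
python3 f.py
```

```text
15.4 [ 0.6214 -0.115   0.1806] [-0.87 -0.66  6.47] [-0.306  0.314  0.028] 0.1335211157504231 79.54858585021067
```

Request:
jog_arm --rows '[[[0,0,0,0.03],[0,0,0,0.03],[0,0,0,0]]]'

```text
time_s: 15.82
tcp_pos: [0.6214, -0.1151, 0.1806]
ee_rot: [[0.986, -0.168, 0.002], [-0.168, -0.986, -0.001], [0.002, 0.001, -1.0]]
wrist_force: [-0.6, -0.9, 7.4]
gripper_width: 0.137
gripper_force: 30.0
```

```bash
python3 f.py
```

```text
16.025 [ 0.6214 -0.1151  0.1806] [-0.86 -1.11  6.45] [-0.441  0.311  0.008] 0.1402774224651095 76.11030117693495
```

Request:
jog_arm --rows '[[[0,0,-0.002,0],[0,0,-0.002,0],[0,0,-0.0015,0],[0,0,0,0],[0,0,0,0]]]'

```text
time_s: 16.7
tcp_pos: [0.6205, -0.1148, 0.1842]
ee_rot: [[0.986, -0.168, -0.001], [-0.168, -0.986, -0.0], [-0.001, 0.001, -1.0]]
wrist_force: [0.4, -4.4, -3.0]
gripper_width: 0.138
gripper_force: 30.0
```

```bash
python3 f.py
```

```text
16.9 [ 0.6204 -0.1147  0.1843] [ 0.81 -4.71 -3.62] [-1.669 -0.429  0.038] 0.13577386348024367 76.10829360022149
```

Request:
jog_arm --rows '[[[0,0.0005,0,0],[0,0.0005,0,0],[0,0,0,0],[0,0,0,0]]]'

```text
time_s: 17.45
tcp_pos: [0.6203, -0.1151, 0.185]
ee_rot: [[0.986, -0.168, -0.001], [-0.168, -0.986, 0.0], [-0.001, -0.0, -1.0]]
wrist_force: [-0.8, -1.6, -1.9]
gripper_width: 0.138
gripper_force: 30.0
```

```bash
python3 f.py
```

```text
17.65 [ 0.6204 -0.1151  0.185 ] [-1.15 -1.53 -1.78] [-0.578  0.29  -0.007] 0.1381183480294087 76.19720522514942
```

Request:
jog_arm --rows '[[[0,0.0004,0,0],[0,0,0,0.04],[0,0,0,0.04],[0,0,0,0.04],[0,0,0,0.04],[0,0,0,0.04],[0,0,0,0]]]'

```text
time_s: 18.58
tcp_pos: [0.6209, -0.1157, 0.1851]
ee_rot: [[0.933, -0.36, 0.001], [-0.36, -0.933, 0.0], [0.001, -0.0, -1.0]]
wrist_force: [-0.1, -1.2, -2.2]
gripper_width: 0.136
gripper_force: 30.0
```

```bash
python3 f.py
```

```text
18.775 [ 0.6209 -0.1157  0.1852] [ 0.59 -1.3  -2.59] [-0.41  -0.161  0.096] 0.13165040588469354 64.80097970882521
```

Request:
jog_arm --rows '[[[0,0,0,0.04],[0,0,0,0.04],[0,0,0,0.04],[0,0,0,0.04],[0,0,0,0.04],[0,0,0,0]]]'

```text
time_s: 19.58
tcp_pos: [0.6207, -0.116, 0.1852]
ee_rot: [[0.843, -0.538, 0.0], [-0.538, -0.843, -0.0], [0.001, 0.0, -1.0]]
wrist_force: [0.3, -2.4, -1.3]
gripper_width: 0.139
gripper_force: 30.0
```

```bash
python3 f.py
```

```text
19.775 [ 0.6207 -0.116   0.1851] [ 0.62 -2.46 -2.13] [-0.851 -0.27   0.098] 0.1335389585985517 53.340857972784676
```

Request:
jog_arm --rows '[[[0.0004,0.0006,0,0],[0,0,0,0.03],[0,0,0,0.03],[0,0,0,0.03],[0,0,0,0.03],[0,0,0,0.03],[0,0,0,0]]]'

```text
time_s: 20.7
tcp_pos: [0.6206, -0.1165, 0.1851]
ee_rot: [[0.752, -0.659, 0.0], [-0.659, -0.752, 0.0], [0.0, -0.0, -1.0]]
wrist_force: [0.3, -1.3, -1.9]
gripper_width: 0.137
gripper_force: 30.0
```

```bash
python3 f.py
```

```text
20.9 [ 0.6206 -0.1165  0.1851] [ 0.36 -1.02 -1.51] [-0.182 -0.233  0.085] 0.13231834322977878 44.78651296135616
```

Request:
jog_arm --rows '[[[0,0,0,0.03],[0,0,0,0.03],[0,0,0,0]]]'

```text
time_s: 21.32
tcp_pos: [0.6205, -0.1166, 0.1852]
ee_rot: [[0.712, -0.703, -0.0], [-0.703, -0.712, -0.0], [0.0, 0.0, -1.0]]
wrist_force: [-0.1, -1.2, -0.5]
gripper_width: 0.138
gripper_force: 30.0
```

```bash
python3 f.py
```

```text
21.525 [ 0.6205 -0.1166  0.1852] [ 0.09 -0.65 -0.29] [-0.278 -0.069  0.078] 0.1345915968706754 41.34991985579056
```

Tool turn is 0.99 rad. I continue in short steps and watch Fz for the rise at the catch.

Request:
jog_arm --rows '[[[0,0,0,0.03],[0,0,0,0.03],[0,0,0,0]]]'

```text
time_s: 21.95
tcp_pos: [0.6205, -0.1166, 0.1852]
ee_rot: [[0.668, -0.744, -0.0], [-0.744, -0.668, -0.0], [-0.0, 0.0, -1.0]]
wrist_force: [-1.4, -2.4, 1.4]
gripper_width: 0.135
gripper_force: 30.0
```

```bash
python3 f.py
```

```text
22.15 [ 0.6205 -0.1166  0.1852] [-1.29 -1.42  0.69] [-0.435  0.189  0.04 ] 0.13206168923308367 37.91372506008578
```

Request:
jog_arm --rows '[[[0,0,0,0.03],[0,0,0,0.03],[0,0,0,0]]]'

```text
time_s: 22.58
tcp_pos: [0.6204, -0.1165, 0.1853]
ee_rot: [[0.622, -0.783, -0.0], [-0.783, -0.622, 0.0], [-0.0, 0.0, -1.0]]
wrist_force: [-2.2, 0.2, 2.8]
gripper_width: 0.134
gripper_force: 30.0
```

```bash
python3 f.py
```

```text
22.775 [ 0.6205 -0.1164  0.1854] [-1.81 -0.35  3.29] [-0.184  0.689 -0.01 ] 0.13098526301853003 34.47409171967802
```

Request:
jog_arm --rows '[[[0,0,-0.001,0],[0,0,-0.001,0],[0,0,0,0],[0,0,0,0]]]'

```text
time_s: 23.32
tcp_pos: [0.6206, -0.1164, 0.1871]
ee_rot: [[0.623, -0.783, 0.0], [-0.783, -0.623, 0.0], [-0.0, -0.0, -1.0]]
wrist_force: [-2.0, 0.7, 2.9]
gripper_width: 0.135
gripper_force: 30.0
```

```bash
python3 f.py
```

```text
23.525 [ 0.6206 -0.1164  0.1871] [-1.59  0.27  2.86] [0.077 0.561 0.003] 0.13971043347118256 34.47685088157786
```

Request:
jog_arm --rows '[[[0,0,-0.001,0],[0,0,-0.0005,0],[0,0,0,0],[0,0,0,0]]]'

```text
time_s: 24.08
tcp_pos: [0.6205, -0.1165, 0.1882]
ee_rot: [[0.622, -0.783, -0.0], [-0.783, -0.622, 0.0], [-0.0, 0.0, -1.0]]
wrist_force: [-0.1, -1.0, -1.2]
gripper_width: 0.136
gripper_force: 30.0
```

```bash
python3 f.py
```

```text
24.275 [ 0.6206 -0.1165  0.1883] [ 0.15 -0.34 -1.31] [0.021 0.029 0.019] 0.13539844701652784 34.474313626943044
```

The stud stays about 4 mm down with the key off it. I lift, take a look, then carry the key back.

Request:
jog_arm --rows '[[[0,0,-0.01,0],[0,0,-0.016,0],[0,0,-0.03,0],[0,0,0,-0.1608],[0,0,0,-0.1608],[0,0,0,-0.1608],[0,0,0,-0.1608],[0,0,0,-0.1608],[0,0,0,-0.1608],[0,0,0,-0.1608],[0,0,0,-0.1608],[0,0,0,0]]]'

```text
time_s: 25.82
tcp_pos: [0.6209, -0.1165, 0.246]
ee_rot: [[0.926, 0.376, 0.002], [0.376, -0.926, -0.0], [0.002, 0.001, -1.0]]
wrist_force: [-0.2, 0.8, -0.2]
gripper_width: 0.137
gripper_force: 30.0
```

Request:
jog_arm --rows '[[[-0.0006,-0.0309,0,0],[-0.0006,-0.0309,0,0],[-0.0006,-0.0309,0,0],[-0.0006,-0.0309,0,0],[-0.0006,-0.0309,0,0],[-0.0006,-0.0309,0,0],[-0.0006,-0.0309,0,0],[-0.0006,-0.0309,0,0],[-0.0006,-0.0309,0,0],[-0.0006,-0.0309,0,0],[-0.0006,-0.0309,0,0],[-0.0006,-0.0309,0,0],[0,0,0,0],[0,0,0,0]]]'

```text
time_s: 27.58
tcp_pos: [0.4739, 0.2239, 0.2451]
ee_rot: [[0.926, 0.377, 0.001], [0.377, -0.926, 0.0], [0.001, -0.0, -1.0]]
wrist_force: [0.7, -0.1, -2.2]
gripper_width: 0.132
gripper_force: 30.0
```

Run:
```python
from h import *
x=sense();print(np.mean([x["tcp_pos"]],0),x["wrist_force"],x["moment"],x["gripper_width"])
t=avg("top",3);s=avg("scene",6)
o=np.hstack([cv2.resize(t[140:215,255:355],(400,300),interpolation=3),cv2.resize(s[175:220,115:175],(400,300),interpolation=3)])
o=np.vstack([o,np.hstack([cv2.resize(s[120:210,260:380],(400,300),interpolation=3),cv2.resize(t[190:250,160:240],(400,300),interpolation=3)])])
cv2.imwrite("pics/s2.png",np.clip(o[:,:,::-1]*1.6,0,255).astype(np.uint8))
```

```text
[0.47385205 0.22388362 0.2450537 ] [ 0.67587211 -0.05146315 -2.23900381] [-0.06080099 -0.05639018  0.05309711] 0.13209451187216917
```

View pics/s2.png

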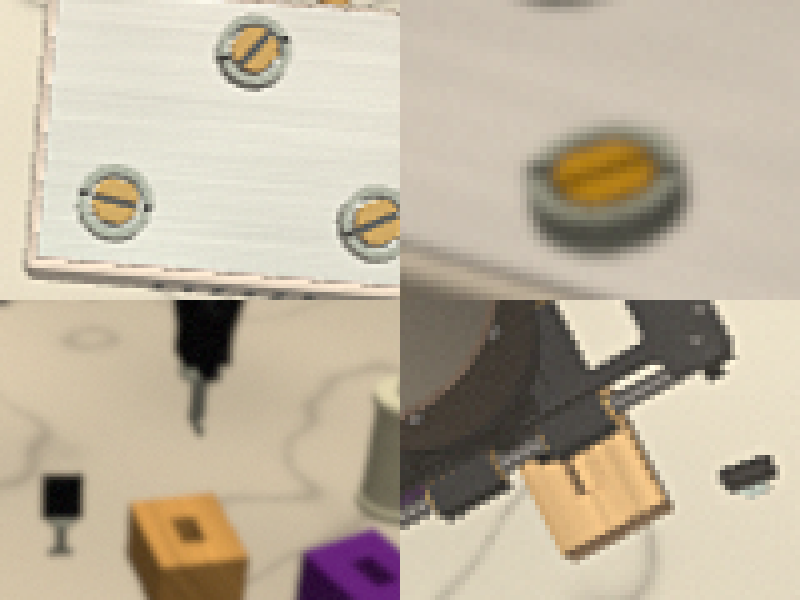

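The stud is flush with its slot turned about 60°, at (253,48) in the upper left crop. The key hangs above the pocket, with its tip at (200,432) and the pocket at (187,530) in the lower left crop. I check that alignment by projection.

Run:
```python
from h import *
for z in(.155,.125,.045): print(z,proj("scene",[.4735,.2242,z]).round(1))
s=avg("scene",4);g=s.astype(float).mean(2)
for r in range(138,164,2): print(r,g[r,310:328].astype(int).tolist())
h=s[182:198,308:328].astype(int).mean(2).astype(int);print(h)
x=sense();print(x["tcp_pos"])
```

```text
0.155 [319.8 145. ]
0.125 [318.7 157.2]
0.045 [315.7 187.7]
138 [111, 111, 105, 89, 62, 31, 10, 6, 1, 7, 4, 5, 3, 5, 5, 9, 14, 25]
140 [111, 111, 108, 98, 80, 58, 43, 42, 38, 28, 12, 10, 3, 4, 14, 34, 61, 78]
142 [111, 110, 110, 102, 85, 73, 72, 76, 75, 59, 37, 13, 3, 11, 19, 45, 73, 95]
144 [111, 110, 109, 108, 104, 94, 85, 70, 60, 54, 43, 38, 42, 57, 67, 78, 94, 104]
146 [111, 110, 110, 109, 108, 107, 100, 81, 58, 45, 45, 58, 79, 96, 103, 106, 107, 108]
148 [112, 110, 109, 109, 111, 108, 99, 76, 54, 46, 49, 63, 87, 103, 108, 109, 109, 109]
150 [111, 109, 111, 111, 110, 108, 98, 73, 52, 46, 49, 68, 93, 106, 109, 109, 109, 110]
152 [112, 111, 112, 111, 110, 107, 94, 69, 46, 45, 52, 75, 99, 108, 110, 110, 110, 110]
154 [113, 112, 113, 113, 112, 105, 89, 63, 47, 46, 58, 80, 102, 110, 110, 111, 111, 112]
156 [113, 113, 112, 113, 112, 109, 97, 71, 52, 57, 75, 95, 108, 111, 113, 111, 112, 113]
158 [114, 114, 114, 115, 115, 113, 109, 99, 78, 62, 71, 91, 107, 113, 114, 113, 114, 113]
160 [115, 116, 115, 115, 114, 115, 115, 113, 104, 88, 86, 98, 110, 114, 115, 115, 114, 113]
162 [117, 116, 1
[... 774 characters left out ...]
92  87  73  59  49  47  44  41  45  63  81  91  95  93  93
   93  90]
 [ 94  89  90  91  91  84  66  53  51  49  50  52  61  78  89  95  94  95
   93  93]
 [ 94  91  87  89  93  87  77  69  66  66  70  71  75  86  94  96  95  95
   94  93]
 [ 95  92  89  89  91  92  87  85  87  88  87  87  90  94  98  97  96  95
   95  94]
 [ 94  93  91  88  89  92  92  93  93  95  95  95  97  99  99  99  97  97
   96  94]
 [ 94  95  92  90  88  91  94  95  96  95  95  96  97  96 100 100  99  97
   94  95]
 [ 93  94  92  89  89  90  92  94  94  95  97  97  96  97  99 100  99  97
   96  95]
 [ 90  94  95  92  88  89  91  91  93  94  95  96  95  92  90  94  95  90
   90  87]]
[0.47373237 0.22401732 0.2445324 ]
```

Request:
jog_arm --rows '[[[0,0,0.02,0],[0,0,0.02,0],[0,0,0.02,0],[0,0,0.015,0],[0,0,0.01,0],[0,0,0.01,0],[0,0,0.01,0],[0,0,0.01,0],[0,0,0,0],[0,0,0,0]]]'

```text
time_s: 29.48
tcp_pos: [0.474, 0.2242, 0.1298]
ee_rot: [[0.926, 0.378, 0.001], [0.378, -0.926, 0.0], [0.001, -0.0, -1.0]]
wrist_force: [0.2, -0.2, -1.6]
gripper_width: 0.134
gripper_force: 30.0
```

```bash
python3 f.py
```

```text
29.675 [0.474  0.2242 0.1299] [ 0.47 -0.13 -1.29] [-0.06  -0.024 -0.012] 0.13368858063217634 69.14168161644703
```

Request:
jog_arm --rows '[[[0,0,0.002,0],[0,0,0.002,0],[0,0,0.001,0],[0,0,0,0],[0,0,0,0]]]'

```text
time_s: 30.35
tcp_pos: [0.4736, 0.224, 0.1247]
ee_rot: [[0.926, 0.378, -0.0], [0.378, -0.926, -0.0], [-0.0, 0.0, -1.0]]
wrist_force: [-0.9, -0.5, 1.9]
gripper_width: 0.133
gripper_force: 30.0
```

```bash
python3 f.py
```

```text
30.55 [0.4736 0.224  0.1247] [-1.62 -0.38  2.06] [-0.194  0.464 -0.008] 0.13825338095140197 69.1408547638684
```

Request:
jog_arm --rows '[[[0,0,0,0],[0,0,0,0],[0,0,0,0],[0,0,0,0],[0,0,0,0],[0,0,-0.01,0],[0,0,-0.02,0],[0,0,-0.03,0],[0,0,-0.04,0],[0,0,-0.04,0],[0,-0.05,0,0],[0,-0.05,0,0],[0,-0.05,0,0],[0,-0.05,0,0],[0,0,0,0],[0,0,0,0]]]' --claw 0.45

```text
time_s: 32.6
tcp_pos: [0.398, 0.4089, 0.2648]
ee_rot: [[0.926, 0.378, -0.0], [0.378, -0.926, -0.0], [-0.0, 0.0, -1.0]]
wrist_force: [0.1, -0.3, -0.4]
gripper_width: 0.452
gripper_force: 0.0
```

Run:
```python
from h import *
x=sense();print(x["time_s"],x["tcp_pos"],x["wrist_force"],x["gripper_width"])
t=avg("top",3);s=avg("scene",6)
o=np.hstack([cv2.resize(t[140:215,255:355],(400,300),interpolation=3),cv2.resize(s[175:220,115:175],(400,300),interpolation=3)])
o=np.vstack([o,np.hstack([cv2.resize(s[120:240,260:420],(400,300),interpolation=3),cv2.resize(t[110:290,110:350],(400,300),interpolation=3)])])
cv2.imwrite("pics/s3.png",np.clip(o[:,:,::-1]*1.6,0,255).astype(np.uint8))
```

```text
32.6 [0.39796682 0.40894965 0.26484679] [ 0.12099992 -0.29620654 -0.4355502 ] 0.451869787078013
```

View pics/s3.png

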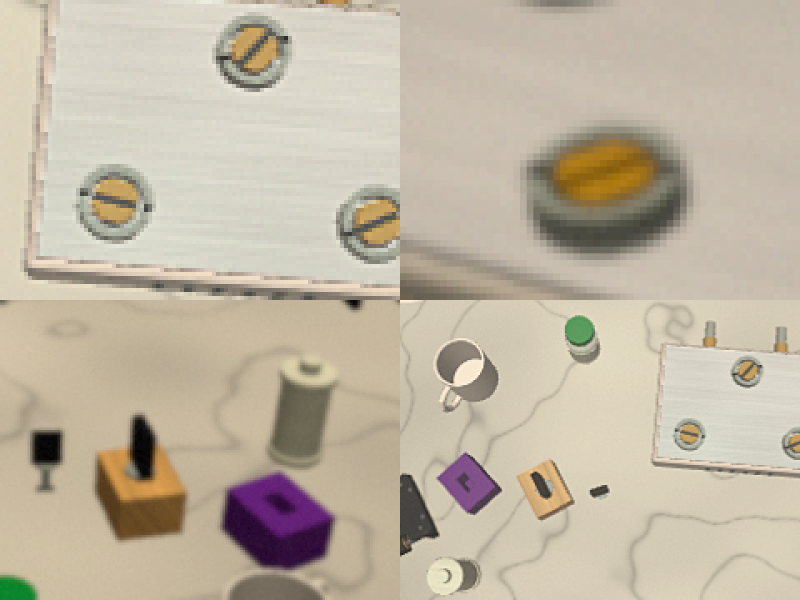

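The key stands upright in its stand, at (143,448) in the lower left crop. The stud is flush and turned about 63° (1.1 rad). The mug, jar and cartridge have not moved. Handing in.

```bash
python3 -c "
from station import *
print(finish_job())"
```

```text
the job is handed in; nothing more can be done
None
```

The stud is pressed down, turned about 63° clockwise and sitting flush in its catch, the key is back upright in its stand, the mug, jar and cartridge are where they were, and the job was handed in after about 33 s.

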